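Hold the door lever level over the lock spindle

ROBOT

A 6-joint arm with a two-finger parallel gripper is mounted at the origin on the work surface. World frame = base frame: x ahead of the robot, y to its left, z up, the work surface at z = 0. Lengths are in m, angles in rad, forces in N, time in s.
With the tool pointing down it reaches from about 0.25 to 0.775 m from the base axis. Payload 4 kg.
Tool frame: the origin (TCP) lies on the centre line of the jaws, within the pads' length; the fingertips stand 8 mm ahead of it and the grasp point (between the pads) lies 11 mm behind it; z points along the fingers, y is the direction in which the jaws open and shut (so a half turn about z gives the same grasp; the last joint's range is limited). The gripper opens to 94 mm and grips with 3 to 60 N. Pads are 16 mm wide; open, the fingers measure 119 mm over their backs; the gripper's body (75 mm by 177 mm) begins 78 mm behind the grasp point.
Start: joints at [1.015, 0.087, 1.371, -0, 1.684, -0.103], TCP at [0.241, 0.495, 0.214] pointing down, gripper open.
Joint ranges: [-3.1, 3.1], [-0.76, 2.03], [0.27, 2.55], [-1.08, 4.22], [0.17, 2.65], [-2.57, 2.57]. Speed limits (rad/s): [2.79, 2.79, 3.14, 3.14, 3.14, 3.14].

INTERFACE

Orientations are given as [roll, pitch, yaw] about the fixed x, y, z axes, in that order (R = Rz(yaw) Ry(pitch) Rx(roll)).
In Python, from bench import * gives the robot as it stands.
- The arm moves only by the tool step_arm, never from a script. Its argument "steps" is a list of rows, each an object of numbers: "jaw": the opening, from 0 (shut) to 1 (fully open); "tx", "ty", "tz": the shift along the tool's x, y, z in m; "ax", "ay", "az": the turn, a rotation vector about the tool's x, y, z in rad. In form: [{"jaw": .., "tx": .., "ty": .., "tz": .., "ax": .., "ay": .., "az": ..}, ...]. A call has 1 to 8 rows; each row is the pose to reach, as a shift and turn from the pose measured when the call began, along the tool's axes at that moment; what a row does not reach only later rows make up. A row lasts 1/10 s, in which the tool goes at most 50 mm and 8.59 degrees, less where a joint would pass 70% of its speed; a pose out of reach is approached as far as the arm can. A call with a gripper value outside its range is refused whole. The fingers move at their own pace and stop on an object; the grip force is fixed at half the most. Time passes only in rows, so rows that repeat a pose let the fingers close. It gives the time, the measured TCP pose, the force and the opening at its end, in the units of the state.
- get_obs(): the state, without advancing time (a new reading comes with each control period).
- snapshot(name): name is "side" or "top"; returns (picture, depth): 480x640x3 uint8, red, green, blue; 480x640 float32, m along the optical axis (not along the pixel's ray), 0 where there is no reading.
- camera_model(name): a dict with "intrinsics" (3x3 intrinsics, pixels), "origin" and "orientation" of the camera in the world. Camera axes: x right, y down, z forward; pixel columns grow to the right and rows downward; lengths in m; the calibration is good to about 2 mm. A picture is of the moment at which its call begins. camera_model takes no time and is no camera call.
- close_job(): hands the job in, once; it reports no verdict.
Trained networks look in the newest picture that a camera, given by its name, has taken for a name from the list of things; names that differ only in an ending like _2 or _b are one class to them, and where a whole thing is asked for, a point or a joint stands for the part that bears it (a point fixed in the world has none). Each returns a list of dicts, best first, with "confidence" (0 to 1); they miss things now and then, are a little off and sometimes report something else, mostly with a low value. They report only what shows in the picture. A call takes as long as a camera call. They do not tell look-alikes from the thing itself.
- silhouettes(camera, query): "pixels" (480x640 bool, what is visible of it) and "rect" ([left, top, right, bottom] in pixels, round what is visible of it).
The state is a dict: "time": time; "joint_positions": joint angles; "qvel": joint speeds; "joint_torque": joint torques, N m; "tool_pos": TCP position; "ee_rot": TCP orientation; "wrist_force": force on the tool from outside, world axes, zero at the start; "wrist_torque": the same for the moment, N m; "width": finger opening in m.
Only numpy, scipy, OpenCV 4.12 (cv2) and the standard library are available. Lean on these libraries where they do the work, as an engineer would, in place of code of your own. Each camera call takes 0.05 s, during which the arm holds its last target. There are 200 camera calls.

TASK

I am fitting the new handle for the front door. Pick up the bent steel door lever from the glass shelf by its balance point, so that it does not sag, and hold it level just above the lock case with its square socket centred and squared over the upright spindle, about 20 mm clear of the spindle's end, and its grip pointing away from the lock's faceplate, as it will sit on the door. Stop there and finish still holding it, so that I can slip the spring washer onto the spindle; keep it clear of the lock, and leave the lock and everything else on the shelf where it is.

Things in the scene. Friction and masses are not known exactly. Their poses are not given: they have to be found in the camera images.
- lever_balance (a point): Balance point of the loose steel door lever (0.42 kg): on the centreline of its round 19 mm grip bar, 41 mm from the socket's axis, directly above the centre of mass. Fingers fit on both sides of the bar. Axes of all lever points: x along the bar from neck to bent end, z from rose to bar (up). The lever lies rose down on the glass, leaning about 2 degrees onto its bent end.
- lever_socket (a point): Middle of the mouth of the lever's square socket (8.6 mm, sides along the lever's x and y), in the centre of the underside of its round rose, 52 mm across, 9 mm thick. It is 41 mm back along -x and 50 mm down along -z from the balance point. A 21 mm neck joins rose and bar.
- lever_end (a point): Centre of the rounded end of the lever, where the bar, 125 mm from the socket's axis, bends back down to 3 mm short of the rose's plane: 125 mm along x and 12.5 mm along z from the socket's mouth.
- spindle_tip (a point): Middle of the top end of the upright 8 mm square steel spindle, 65 mm above the shelf, standing 44 mm out of the lock case. Axes: x level, square to the lock's faceplate and pointing away from it across the case (the way the lever's grip must point), y along the faceplate, z up.
- lock: Mortise lock case, 87 x 165 mm, top face 21 mm above the shelf, flat and immovable on a black rubber mat. Its steel faceplate, 235 mm long and 23 mm high, runs along one long side with a brass latch sticking out. Origin on the shelf under the spindle, axes as the spindle's; faceplate 55 mm towards -x, other edge of the case 35 mm towards +x.
- grip_ring_center (a point): bystander: grey silicone hand-grip ring lying flat, 72 mm across, 24 mm high; its centre
- kettlebell_center (a point): bystander: chrome kettlebell weight, body 110 mm across, 162 mm high with its handle; a point on its axis 60 mm up
- key_bowl_center (a point): bystander: stainless steel key bowl, 140 mm across, 50 mm high; its centre, 25 mm up
- pill_box_center (a point): bystander: white plastic seven-lid pill box, 36 x 154 x 25 mm; its centre
- bottle_center (a point): bystander: blue drinking bottle with a black flip-top lid, 72 mm across, 220 mm high, standing; its centre, 110 mm up
- screwdriver_center (a point): bystander: black-handled screwdriver, 203 mm long, 24 mm high, lying behind the lock case; the point where blade meets handle, 12 mm up
- cylinder_center (a point): bystander: brass profile lock cylinder lying on its side, 70 x 32 x 17 mm, in front of the lock's faceplate; its centre, 8.5 mm up
Things that resemble listed ones, but are neither listed nor needed, are in the scene too. What is shaped like the part that bears lever_balance but turquoise is not meant.

How it is judged:
By the outcome, as a careful person would: the job done as asked, in the order asked, and still so for the second after the job is handed in, while the arm keeps its last pose, push and grip.
It also fails if it takes over 40 s, if anything falls off the work surface, if the arm or the gripper's body presses on something with over 40 N, if the wrist force passes 120 N, or if a joint passes its speed limit or range.

## Working session

There is one attempt and no reset: what is moved stays moved. The work goes in short steps, Python scripts to look and compute and a tool call to move; the robot and the scene stay as the last step left them, time stands still between calls to the robot, and variables do not carry over. Pictures are saved under pics/ and viewed, about 8 in all and at most 12, crops included, and the job is handed in when it is done.

Besides the shell and the picture viewer there is one more tool, called after "Call:" as a command line: name --argument value ..., lists and objects as JSON in quotes. step_arm: Moves the arm, as the interface text tells. Its arguments: {"type":"object","properties":{"steps":{"type":"array"}},"required":["steps"]}

```bash
mkdir -p pics; ls
cat > h.py <<'E'
from bench import *
import numpy as np, cv2
from scipy.spatial.transform import Rotation as R
def cam(n):
    m=camera_model(n); K=np.array(m["intrinsics"]); o=np.array(m["origin"]); q=np.array(m["orientation"])
    if q.shape!=(3,3): q=R.from_euler('xyz',q).as_matrix()
    return K,o,q
def cloud(n,d):
    K,o,q=cam(n); v,u=np.mgrid[:480,:640]
    p=np.stack([(u-K[0,2])/K[0,0]*d,(v-K[1,2])/K[1,1]*d,d],-1)
    return p@q.T+o
def proj(n,P):
    K,o,q=cam(n); c=(np.atleast_2d(P)-o)@q; c=c@K.T; return c[:,:2]/c[:,2:]
E
python3 - <<'E'
from h import *
print(get_obs())
for n in("top","side"):
    print(n,camera_model(n))
    p,d=snapshot(n); cv2.imwrite(f"pics/{n}0.png",p[...,::-1]); np.savez(f"{n}0.npz",p=p,d=d)
    for q in("lever_balance","spindle_tip","lock"):
        for r in silhouettes(n,q): 
            m=r["pixels"]; X=cloud(n,d)[m&(d>0)]
            print(n,q,round(r["confidence"],2),r["rect"],m.sum(),len(X),np.median(X,0).round(3) if len(X) else None)
E
```

```text
pics
{'time': 0.0, 'joint_positions': array([ 1.01491601e+00,  8.79350314e-02,  1.37223106e+00, -2.47163946e-05,
        1.68360201e+00, -1.03064723e-01]), 'qvel': array([-2.01721995e-03, -3.36293759e-04, -3.53606452e-04, -1.88012983e-03,
        7.61898315e-05, -1.44008451e-03]), 'joint_torque': array([-1.00269172e-03, -3.40188468e+01, -3.02425683e+01,  7.13609112e-02,
        3.32752231e-02, -1.65902447e-04]), 'tool_pos': array([0.24033815, 0.49412134, 0.21232684]), 'ee_rot': array([-3.13942622e+00, -1.99380301e-04,  2.68877409e+00]), 'wrist_force': array([-0.28275957, -0.29900443, -0.09470906]), 'wrist_torque': array([-0.01212267,  0.03622893, -0.03593245]), 'width': 0.09392536523836255}
top {'intrinsics': array([[530.80259969,   0.        , 322.15524484],
       [  0.        , 530.80259969, 236.77663911],
       [  0.        ,   0.        ,   1.        ]]), 'origin': array([0.46008812, 0.01798068, 1.44417771]), 'orientation': array([-3.04773413, -0.01013088, -1.58648054])}
top lever_balance 0.71 [428.8, 199.3, 463.9, 254.3] 635 632 [ 0.597 -0.329  0.05 ]
top lever_balance 0.63 [380.5, 200.9, 399.9, 259.8] 574 572 [ 0.574 -0.174  0.052]
top spindle_tip 0.8 [222.8, 250.9, 321.9, 309.5] 3859 3844 [0.482 0.139 0.017]
top lock 0.81 [219.1, 247.5, 322.4, 310.7] 3755 3741 [0.482 0.138 0.017]
side {'intrinsics': array([[594.05641033,   0.        , 319.39203793],
       [  0.        , 594.05641033, 237.1920801 ],
       [  0.        ,   0.        ,   1.        ]]), 'origin': array([ 0.2088322 , -0.84631077,  1.21673394]), 'orientation': array([-2.43690957,  0.00880585, -0.40075178])}
side lever_balance 0.96 [338.0, 291.3, 393.8, 340.7] 887 880 [ 0.573 -0.179  0.044]
side lever_balance 0.59 [361.5, 358.6, 441.2, 386.2] 955 951 [ 0.591 -0.331  0.05 ]
side spindle_tip 0.6 [232.0, 206.2, 315.7, 283.9] 2956 2942 [0.479 0.117 0.018]
side lock 0.65 [233.8, 207.0, 314.8, 285.4] 3060 3045 [0.479 0.118 0.018]
```

View pics/top0.png

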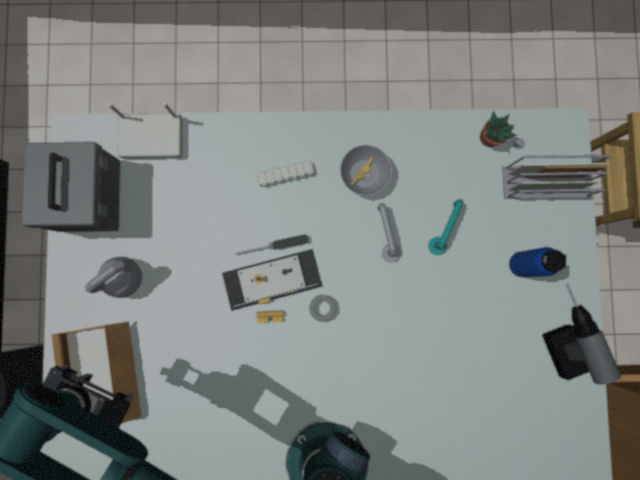

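View pics/side0.png

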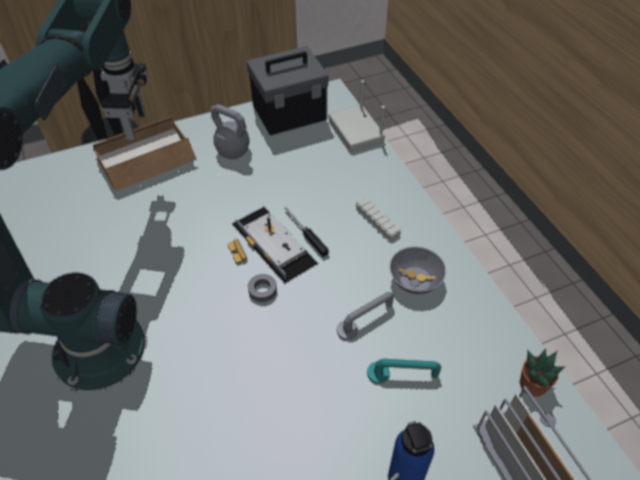

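```bash
cat >> h.py <<'E'
def barfit(X,zlo,zhi):
    B=X[(X[:,2]>zlo)&(X[:,2]<zhi)]; c=np.median(B,0)
    for _ in range(4):
        c=B.mean(0); w=np.linalg.svd(B[:,:2]-c[:2],full_matrices=False)[2][0]; w=w if w[0]>0 else -w
        r=(B[:,:2]-c[:2])@np.array([-w[1],w[0]]); B=B[abs(r)<.012]
    s=(B[:,:2]-c[:2])@w
    return c,w,np.degrees(np.arctan2(w[1],w[0])),s.min(),s.max(),len(B)
E
python3 - <<'E'
from h import *
for n in("top","side"):
    f=np.load(n+"0.npz");p,d=f["p"],f["d"];C=cloud(n,d)
    snapshot(n)
    for r in silhouettes(n,"lever_balance"):
        m=cv2.dilate(r["pixels"].astype(np.uint8),np.ones((5,5)))>0; X=C[m&(d>0)]
        if abs(np.median(X[:,1])+.175)>.05: continue
        c,w,a,s0,s1,k=barfit(X,.047,.075); print(n,"bar",c.round(4),w.round(3),a.round(2),s0,s1,k)
        print("  zprofile",[(round(b,3),np.round(np.median(X[(X[:,2]>.045)&(abs((X[:,:2]-c[:2])@w-b)<.006)][:,2]),4)) for b in np.arange(-.05,.05,.02)])
        Rr=X[(X[:,2]>.003)&(X[:,2]<.016)]; e,rad=cv2.minEnclosingCircle(Rr[:,:2].astype(np.float32)); print("  rose",e,rad,len(Rr))
        e2=np.dot(np.array(e)-c[:2],w); print("  rose along",e2, np.dot(np.array(e)-c[:2],[-w[1],w[0]]))
    # lock region
    M=(d>0)&(C[...,0]>.36)&(C[...,0]<.56)&(C[...,1]>.0)&(C[...,1]<.28)
    S=C[M&(C[...,2]>.03)]; 
    print(n,"z>.03",len(S)); 
    if len(S)<60: print(np.round(S,3).tolist())
    L=C[M&(C[...,2]>.017)&(C[...,2]<.026)]
    print("lock rect",cv2.minAreaRect(L[:,:2].astype(np.float32)))
    u0,v0,u1,v1=(210,235,340,330) if n=="top" else (220,195,330,290)
    cv2.imwrite(f"pics/{n}crop.png",cv2.resize(p[v0:v1,u0:u1,::-1],None,fx=6 if n=="top" else 6,fy=6,interpolation=cv2.INTER_CUBIC))
E
```

```text
top bar [ 0.6111 -0.1715  0.0552] [0.978 0.207] 11.96 -0.07002006386158555 0.0693290452886096 354
  zprofile [(np.float64(-0.05), np.float64(0.0576)), (np.float64(-0.03), np.float64(0.0556)), (np.float64(-0.01), np.float64(0.0551)), (np.float64(0.01), np.float64(0.0558)), (np.float64(0.03), np.float64(0.0551))]
  rose (0.6048499345779419, -0.1855398714542389) 0.08455827832221985 211
  rose along -0.009064976896103534 -0.01241013647505012
top z>.03 21
[[0.522, 0.125, 0.031], [0.488, 0.175, 0.064], [0.488, 0.172, 0.064], [0.488, 0.17, 0.066], [0.488, 0.169, 0.044], [0.485, 0.175, 0.064], [0.485, 0.172, 0.066], [0.485, 0.169, 0.07], [0.485, 0.169, 0.05], [0.483, 0.175, 0.063], [0.482, 0.173, 0.063], [0.482, 0.17, 0.066], [0.482, 0.168, 0.058], [0.483, 0.168, 0.034], [0.425, 0.026, 0.031], [0.423, 0.028, 0.03], [0.423, 0.2, 0.033], [0.418, 0.226, 0.033], [0.399, 0.026, 0.03], [0.389, 0.034, 0.03], [0.375, 0.013, 0.031]]
lock rect ((0.4605848789215088, 0.1145574301481247), (0.24384987354278564, 0.17754751443862915), 84.93413543701172)
side bar [ 0.6055 -0.1753  0.0555] [0.979 0.204] 11.75
[... 745 characters left out ...]
0.481, 0.166, 0.063], [0.483, 0.166, 0.062], [0.487, 0.17, 0.055], [0.479, 0.172, 0.053], [0.483, 0.175, 0.048], [0.484, 0.171, 0.052], [0.487, 0.171, 0.05], [0.479, 0.172, 0.05], [0.481, 0.171, 0.049], [0.484, 0.17, 0.049], [0.486, 0.167, 0.052], [0.48, 0.178, 0.038], [0.481, 0.169, 0.047], [0.484, 0.172, 0.042], [0.487, 0.173, 0.04], [0.479, 0.173, 0.04], [0.48, 0.169, 0.043], [0.483, 0.168, 0.044], [0.486, 0.171, 0.039], [0.48, 0.17, 0.038], [0.484, 0.174, 0.032], [0.485, 0.167, 0.039], [0.481, 0.173, 0.032], [0.483, 0.171, 0.032], [0.488, 0.171, 0.03], [0.373, 0.004, 0.03]]
lock rect ((0.45850080251693726, 0.11454954743385315), (0.24384015798568726, 0.1787583827972412), 84.5255355834961)
```

View pics/topcrop.png

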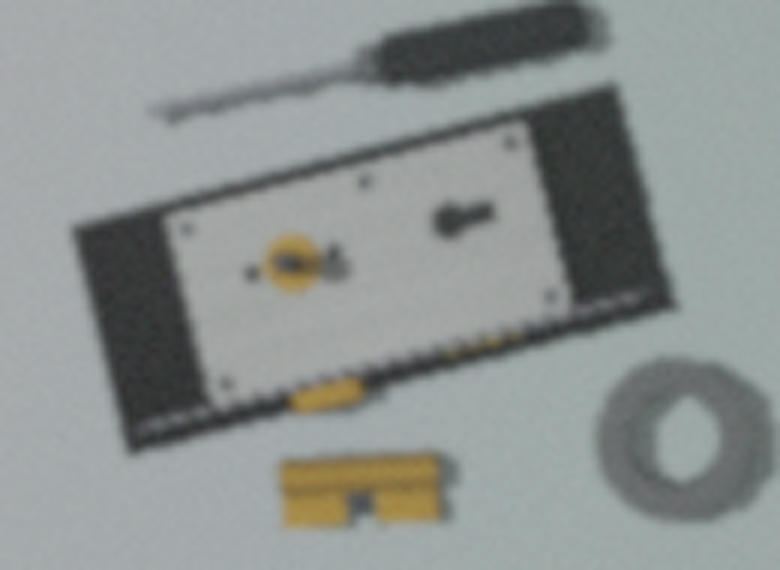

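View pics/sidecrop.png

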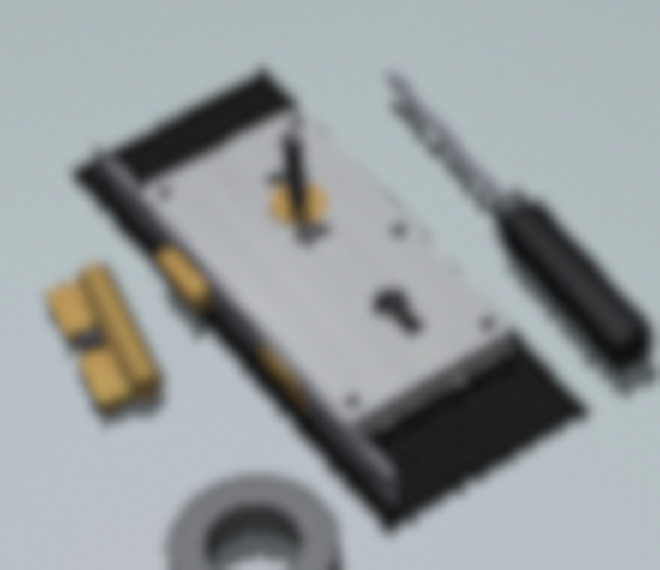

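```bash
cat >> h.py <<'E'
from scipy.optimize import minimize
t=np.linspace(0,2*np.pi,32,endpoint=False); ct,st=np.cos(t),np.sin(t)
def disc(x,z,r): return np.stack([x+r*ct,r*st,0*t+z],1)
def ball(x,z,r): return np.concatenate([np.stack([x+r*np.cos(a)*ct,r*np.cos(a)*st,0*t+z+r*np.sin(a)],1) for a in np.linspace(-1.5,1.5,9)])
# lever parts in socket frame (x along bar, z up from rose)
PARTS=[np.r_[disc(0,0,.026),disc(0,.009,.026)],np.r_[disc(0,.009,.0105),disc(0,.05,.0105)],
       np.r_[ball(0,.05,.0095),ball(.125,.05,.0095)],np.r_[ball(.125,.05,.0095),ball(.125,.0125,.0095)]]
S=4
def render(n,Rm,o):
    im=np.zeros((480*S,640*S),np.uint8)
    for P in PARTS:
        q=(proj(n,P@Rm.T+o)+.5)*S-.5
        h=cv2.convexHull(q.astype(np.float32)); cv2.fillConvexPoly(im,np.round(h*16).astype(np.int32),1,shift=4)
    return cv2.resize(im.astype(np.float32),(640,480),interpolation=cv2.INTER_AREA)
def iou(n,Rm,o,m):
    r=render(n,Rm,o); m=m.astype(np.float32); return np.minimum(r,m).sum()/np.maximum(r,m).sum()
E
cat > a.py <<'E'
from h import *
Ms={}
for n in("top","side"):
    C=cloud(n,np.load(n+"0.npz")["d"]); snapshot(n)
    for r in silhouettes(n,"lever_balance"):
        X=C[r["pixels"]]
        if abs(np.median(X[:,1])+.175)<.05: Ms[n]=r["pixels"]
np.savez("masks.npz",**Ms)
def f(v,ns):
    Rm=R.from_euler('xyz',[0,.035,v[2]]).as_matrix(); return -sum(iou(n,Rm,np.array([v[0],v[1],0]),Ms[n]) for n in ns)
for ns in(["top"],["side"],["top","side"]):
    if not all(n in Ms for n in ns): print("missing",ns);continue
    s=minimize(f,[.55,-.184,.207],args=(ns,),method="Nelder-Mead",options=dict(initial_simplex=np.array([.55,-.184,.207])+np.r_[np.zeros((1,3)),np.diag([.006,.006,.05])],xatol=1e-4,fatol=1e-5))
    v=s.x; b=R.from_euler('xyz',[0,.035,v[2]]).apply([.041,0,.05])+[v[0],v[1],0]
    print(ns,s.fun,"socket",v.round(4),"yaw",np.degrees(v[2]).round(2),"balance",b.round(4))
# lock case top
for n in("top","side"):
    f=np.load(n+"0.npz"); p,d=f["p"],f["d"]; K,o,q=cam(n); g=cv2.cvtColor(p,cv2.COLOR_RGB2GRAY)
    C=cloud(n,np.full((480,640),1.)); ray=C-o; P=o+ray*((.021-o[2])/ray[...,2:])
    dark=(cv2.GaussianBlur(g,(3,3),0)<100)&(abs(P[...,0]-.47)<.1)&(abs(P[...,1]-.13)<.14)
    k,lab,st_,_=cv2.connectedComponentsWithStats(dark.astype(np.uint8)); i=1+np.argsort(-st_[1:,4])[:4]; print(n,st_[i].tolist())
    for j in i[:2]:
        rr=cv2.minAreaRect(P[lab==j][:,:2].astype(np.float32)); print(" dark rect",rr)
    m=(lab==i[0])
    hull=np.zeros((480,640),np.uint8); cv2.fillConvexPoly(hull,cv2.convexHull(np.argwhere(m)[:,::-1].astype(np.int32)),1)
    hull=cv2.erode(hull,np.ones((3,3)))
    c=(hull>0)&(g>115)&(p.max(2).astype(int)-p.min(2)<40); k,lab,st_,_=cv2.connectedComponentsWithStats(c.astype(np.uint8)); j=1+np.argmax(st_[1:,4])
    print(" case rect",cv2.minAreaRect(P[lab==j][:,:2].astype(np.float32)))
    ys,xs=(slice(272,288),slice(250,270)) if n=="top" else (slice(212,236),slice(262,276))
    print(g[ys,xs])
E
python3 a.py
```

```text
['top'] -0.9309180974960327 socket [ 0.5508 -0.1853  0.207 ] yaw 11.86 balance [ 0.5926 -0.1765  0.0485]
['side'] -0.9234533309936523 socket [ 0.5496 -0.1836  0.2173] yaw 12.45 balance [ 0.5914 -0.1744  0.0485]
['top', 'side'] -1.7996119260787964 socket [ 0.5498 -0.1845  0.2077] yaw 11.9 balance [ 0.5916 -0.1757  0.0485]
top [[270, 250, 52, 51, 730], [223, 269, 36, 41, 607], [283, 269, 9, 5, 27], [272, 247, 16, 2, 27]]
 dark rect ((0.49396294355392456, 0.08586425334215164), (0.102552130818367, 0.14368130266666412), 15.151268005371094)
 dark rect ((0.4604819118976593, 0.22240450978279114), (0.10226641595363617, 0.07371821999549866), 14.088258743286133)
 case rect ((0.4915766716003418, 0.10340794175863266), (0.09036538749933243, 0.09110772609710693), 14.063138961791992)
[[163 165 165 164 164 165 164 164 166 165 166 166 163 166 165 163 164 163
  163 164]
 [166 164 163 166 164 166 163 160 159 160 162 163 163 165 162 163 164 163
  162 164]
 [165 164 166 163 164 162 156 154 151 149 150 154 160 162 160 158 162 161
  161 164]
 [166 166 165 164 160 155 149 142 141 141 141 144 153 158 150 137 
[... 2216 characters left out ...]
7 144 116  97  75  48  47  86 136 166 175 176 176]
 [174 166 145 121 106  84  53  44  79 124 160 172 175 177]
 [175 173 161 148 133 105  64  44  70 115 150 166 173 176]
 [175 175 171 160 145 117  73  44  66 110 144 161 168 175]
 [176 176 170 159 148 125  82  49  67 109 143 158 167 176]
 [176 174 167 155 148 132  92  60  72 109 142 158 168 175]
 [176 175 166 153 149 135  99  71  76 106 140 157 168 175]
 [178 176 170 160 152 138 112  84  78  99 128 146 159 171]
 [179 178 176 170 163 151 133 102  83  91 104 120 140 162]
 [181 180 178 177 174 169 152 115  89  88  95 106 130 158]
 [182 181 180 179 179 177 161 127 103  99 110 131 152 168]
 [183 183 183 181 181 179 169 148 131 124 141 162 172 178]]
```

```bash
cat > b.py <<'E'
from h import *
for n,bx in(("top",(212,238,330,318)),("side",(226,198,325,290))):
    f=np.load(n+"0.npz"); p=f["p"]; K,o,q=cam(n); u0,v0,u1,v1=bx; k=8
    g=cv2.resize(cv2.cvtColor(p,cv2.COLOR_RGB2GRAY)[v0:v1,u0:u1],None,fx=k,fy=k,interpolation=cv2.INTER_CUBIC)
    def rays(px,z):
        uv=(px+.5)/k-.5+[u0,v0]; r=np.c_[(uv-K[:2,2])/K[0,0],np.ones(len(uv))]@q.T; return (o+r*((z-o[2])/r[:,2:]))[:,:2]
    # mat long edges / case edges : sample along predicted lock-frame lines, find strongest gradient crossing
    yaw=np.radians(14.3); e=np.array([np.cos(yaw),np.sin(yaw)]); t2=np.array([-e[1],e[0]]); c0=np.array([.485,.172])
    def samp(P,z):
        uv=proj(n,np.c_[P,np.full(len(P),z)]); uv=((uv-[u0,v0])+.5)*k-.5
        return cv2.remap(g,uv[:,:1].astype(np.float32),uv[:,1:].astype(np.float32),cv2.INTER_LINEAR).ravel().astype(float)
    def edge(base,along,norm,lo,hi,z,name,lim=.012):
        pts=[]; s=np.arange(-lim,lim,.0003)
        for a in np.arange(lo,hi,.003):
            G=np.gradient(cv2.GaussianBlur(samp(c0+base+along*a+norm*s[:,None],z)[:,None],(1,9),0).ravel()); G=abs(G)
            i=G.argmax(); w=G[max(i-6,0):i+7]; pts.append([a,(s[max(i-6,0):i+7]*w).sum()/w.sum()])
        pts=np.array(pts); ok=np.ones(len(pts),bool)
        for _ in range(5):
            c=np.polyfit(*pts[ok].T,1); r=pts[:,1]-np.polyval(c,pts[:,0]); ok=abs(r)<max(.0008,1.5*np.median(abs(r)))
        print(n,name,"yaw %.2f"%(np.degrees(yaw)+np.degrees(np.arctan(c[0]))*(-1 if along is t2 else 1)),"offset at spindle %.4f"%(np.polyval(c,0)),"n",ok.sum(),len(ok),"rms %.4f"%r[ok].std())
    # case +x edge at .035, case spans y? long 165
    edge(e*.035,t2,e,-.10,.03,.021,"case +x edge(z21)",.005)
    edge(e*.040,t2,e,-.13,.06,.001,"mat +x edge",.009)
    edge(e*-.055,t2,e,-.13,.06,.023,"faceplate edge(z23)",.008)
    for y in(.04,-.125): edge(t2*y,e,t2,-.04,.03,.021,"case y end %.3f"%y,.012)
    # brass collar centroid
    hsv=cv2.cvtColor(p,cv2.COLOR_RGB2HSV); b=(hsv[...,1]>80); _,lab,st_,ce=cv2.connectedComponentsWithStats(b.astype(np.uint8))
    for i in range(1,len(st_)):
        uv=ce[i]; 
        if u0<uv[0]<u1 and v0<uv[1]<v1 and st_[i,4]>8: print("  brass",st_[i].tolist(),uv.round(1),rays(((uv-[u0,v0])+.5)[None]*k-.5,.022).round(4))
    for z in(.021,.065): print("  proj (.485,.172)",z,proj(n,[.485,.172,z]).round(2), "ray tip guess",)
K,o,q=cam("top")
# spindle from side column: columns of dark centre by row
p=np.load("side0.npz")["p"]; g=cv2.cvtColor(p,cv2.COLOR_RGB2GRAY).astype(float)
for r in(218,219,220,221,222,223,224):
    w=np.clip(165-g[r,265:272],0,None); print(r,(w*np.arange(265,272)).sum()/w.sum())
E
python3 b.py
```

```text
top case +x edge(z21) yaw 13.95 offset at spindle 0.0002 n 44 44 rms 0.0002
top mat +x edge yaw 14.11 offset at spindle 0.0025 n 36 64 rms 0.0004
top faceplate edge(z23) yaw 10.71 offset at spindle 0.0010 n 39 64 rms 0.0018
top case y end 0.040 yaw 14.26 offset at spindle 0.0105 n 24 24 rms 0.0001
top case y end -0.125 yaw 14.03 offset at spindle 0.0101 n 24 24 rms 0.0002
  brass [254, 275, 9, 8, 48] [258.4 278.5] [[0.4843 0.1735]]
  brass [258, 298, 13, 6, 46] [264.3 300.5] [[0.4258 0.1579]]
  brass [257, 311, 26, 12, 246] [269.8 316.1] [[0.3846 0.1436]]
  proj (.485,.172) 0.021 [[258.94 278.28]] ray tip guess
  proj (.485,.172) 0.065 [[257.1  278.01]] ray tip guess
side case +x edge(z21) yaw 12.48 offset at spindle 0.0030 n 27 44 rms 0.0007
side mat +x edge yaw 12.17 offset at spindle 0.0066 n 38 64 rms 0.0009
side faceplate edge(z23) yaw 13.63 offset at spindle 0.0007 n 46 64 rms 0.0010
side case y end 0.040 yaw 14.41 offset at spindle 0.0105 n 19 24 rms 0.0001
side case y end -0.125 yaw 14.24 offset at spindle 0.0104 n 24 24 rms 0.0001
  brass [266, 226, 8, 6, 38] [269.4 228.7] [[0.4843 0.1738]]
  brass [246, 236, 9, 11, 52] [250.3 240.6] [[0.424  0.1546]]
  brass [228, 240, 18, 23, 217] [237.1 251.1] [[0.3811 0.1344]]
  brass [263, 253, 8, 10, 32] [266.3 257.6] [[0.4437 0.0841]]
  proj (.485,.172) 0.021 [[269.88 229.34]] ray tip guess
  proj (.485,.172) 0.065 [[268.67 218.29]] ray tip guess
218 268.0692307692308
219 268.21321321321324
220 268.3220338983051
221 268.4016393442623
222 268.4233766233766
223 268.2292576419214
224 267.9818181818182
```

```bash
cat >> h.py <<'E'
def tool(yaw,pitch=0.,roll=0.): return (R.from_euler('xyz',np.radians([roll,pitch,yaw]))*R.from_euler('x',np.pi))
def go(p,Rt):
    o=get_obs(); R0=R.from_euler('xyz',o["ee_rot"]); d=R0.inv().apply(np.array(p)-o["tool_pos"]); a=(R0.inv()*Rt).as_rotvec()
    print("t",round(o["time"],2),"at",o["tool_pos"].round(4),np.degrees(o["ee_rot"]).round(2),"w",round(o["width"],4),"F",o["wrist_force"].round(2),"M",o["wrist_torque"].round(3)); print("t",d.round(4),"a",a.round(4))
E
python3 -c "
from h import *
go([.5916,-.1757,.14],tool(12,2))"
```

```text
t 0.8 at [0.2406 0.4946 0.2135] [179.99   0.   154.06] w 0.0941 F [ 0.12  0.17 -0.32] M [ 0.006 -0.022  0.014]
t [-0.6088 -0.4492  0.0735] a [ 0.0434 -0.015   2.4791]
```

Call:
step_arm --steps '[{"jaw": 1,"tx": -0.3,"ty": -0.225,"tz": -0.02,"az": 1.24},{"jaw": 1,"tx": -0.3,"ty": -0.225,"tz": -0.02,"az": 1.24},{"jaw": 1,"tx": -0.3,"ty": -0.225,"tz": -0.02,"az": 1.24},{"jaw": 1,"tx": -0.3,"ty": -0.225,"tz": -0.02,"az": 1.24},{"jaw": 1,"tx": -0.3,"ty": -0.225,"tz": -0.02,"az": 1.24},{"jaw": 1,"tx": -0.3,"ty": -0.225,"tz": -0.02,"az": 1.24},{"jaw": 1,"tx": -0.3,"ty": -0.225,"tz": -0.02,"az": 1.24},{"jaw": 1,"tx": -0.3,"ty": -0.225,"tz": -0.02,"az": 1.24}]'

```text
invalid input
```

```bash
python3 -c "
from h import *
go([.5916,-.1757,.14],tool(12,2))"
```

```text
t 0.8 at [0.2406 0.4946 0.2135] [179.99   0.   154.06] w 0.0941 F [ 0.12  0.17 -0.32] M [ 0.006 -0.022  0.014]
t [-0.6088 -0.4492  0.0735] a [ 0.0434 -0.015   2.4791]
```

Perhaps all keys are required.

Call:
step_arm --steps '[{"jaw": 1,"tx": -0.3,"ty": -0.225,"tz": -0.02,"ax": 0,"ay": 0,"az": 1.24},{"jaw": 1,"tx": -0.3,"ty": -0.225,"tz": -0.02,"ax": 0,"ay": 0,"az": 1.24},{"jaw": 1,"tx": -0.3,"ty": -0.225,"tz": -0.02,"ax": 0,"ay": 0,"az": 1.24},{"jaw": 1,"tx": -0.3,"ty": -0.225,"tz": -0.02,"ax": 0,"ay": 0,"az": 1.24},{"jaw": 1,"tx": -0.3,"ty": -0.225,"tz": -0.02,"ax": 0,"ay": 0,"az": 1.24},{"jaw": 1,"tx": -0.3,"ty": -0.225,"tz": -0.02,"ax": 0,"ay": 0,"az": 1.24},{"jaw": 1,"tx": -0.3,"ty": -0.225,"tz": -0.02,"ax": 0,"ay": 0,"az": 1.24},{"jaw": 1,"tx": -0.3,"ty": -0.225,"tz": -0.02,"ax": 0,"ay": 0,"az": 1.24}]'

```text
time: 1.6
tool_pos: [0.4132, 0.1579, 0.234]
ee_rot: [3.14, 0.001, 1.479]
wrist_force: [-0.5, 0.7, -0.4]
width: 0.0942
```

```bash
python3 -c "
from h import *
go([.5916,-.1757,.14],tool(12,2))"
```

```text
t 1.6 at [0.4132 0.1579 0.234 ] [1.7991e+02 3.0000e-02 8.4740e+01] w 0.0942 F [-0.5   0.73 -0.36] M [-0.023  0.019  0.017]
t [-0.3158  0.2081  0.0945] a [ 0.0238 -0.0306  1.2694]
```

Call:
step_arm --steps '[{"jaw": 0.7,"tx": -0.316,"ty": 0.208,"tz": 0.0945,"ax": 0.024,"ay": -0.0306,"az": 1.269},{"jaw": 0.7,"tx": -0.316,"ty": 0.208,"tz": 0.0945,"ax": 0.024,"ay": -0.0306,"az": 1.269},{"jaw": 0.7,"tx": -0.316,"ty": 0.208,"tz": 0.0945,"ax": 0.024,"ay": -0.0306,"az": 1.269},{"jaw": 0.7,"tx": -0.316,"ty": 0.208,"tz": 0.0945,"ax": 0.024,"ay": -0.0306,"az": 1.269},{"jaw": 0.7,"tx": -0.316,"ty": 0.208,"tz": 0.0945,"ax": 0.024,"ay": -0.0306,"az": 1.269},{"jaw": 0.7,"tx": -0.316,"ty": 0.208,"tz": 0.0945,"ax": 0.024,"ay": -0.0306,"az": 1.269},{"jaw": 0.7,"tx": -0.316,"ty": 0.208,"tz": 0.0945,"ax": 0.024,"ay": -0.0306,"az": 1.269},{"jaw": 0.7,"tx": -0.316,"ty": 0.208,"tz": 0.0945,"ax": 0.024,"ay": -0.0306,"az": 1.269}]'

```text
time: 2.4
tool_pos: [0.5921, -0.1783, 0.1391]
ee_rot: [-3.14, 0.033, 0.282]
wrist_force: [0.1, 0.0, 1.0]
width: 0.0661
```

```bash
python3 -c "
from h import *
go([.5916,-.1757,.09],tool(12,2))"
```

```text
t 2.4 at [ 0.5921 -0.1783  0.1391] [-179.92    1.91   16.16] w 0.0661 F [0.12 0.02 1.  ] M [ 0.023  0.13  -0.027]
t [ 0.0019 -0.0025  0.049 ] a [ 0.001  -0.0014  0.0725]
```

Call:
step_arm --steps '[{"jaw": 0.7,"tx": 0.0019,"ty": -0.0025,"tz": 0.049,"ax": 0.001,"ay": -0.0014,"az": 0.0725},{"jaw": 0.7,"tx": 0.0019,"ty": -0.0025,"tz": 0.049,"ax": 0.001,"ay": -0.0014,"az": 0.0725},{"jaw": 0.7,"tx": 0.0019,"ty": -0.0025,"tz": 0.049,"ax": 0.001,"ay": -0.0014,"az": 0.0725}]'

```text
time: 2.7
tool_pos: [0.5905, -0.1752, 0.0888]
ee_rot: [-3.139, 0.038, 0.211]
wrist_force: [0.4, -0.2, 1.4]
width: 0.0659
```

```bash
python3 -c "
from h import *
go([.5916,-.1757,.0375],tool(12,2))
p,d=snapshot('side'); cv2.imwrite('pics/s1.png',cv2.resize(p[230:360,290:440,::-1],None,fx=5,fy=5,interpolation=cv2.INTER_CUBIC))
print(proj('side',get_obs()['tool_pos']))"
```

```text
t 2.7 at [ 0.5905 -0.1752  0.0888] [-179.86    2.18   12.1 ] w 0.0659 F [ 0.44 -0.15  1.39] M [ 0.016  0.076 -0.011]
t [0.0029 0.0009 0.0513] a [-0.0023  0.0032  0.0017]
[[363.71563783 300.35603918]]
```

View pics/s1.png

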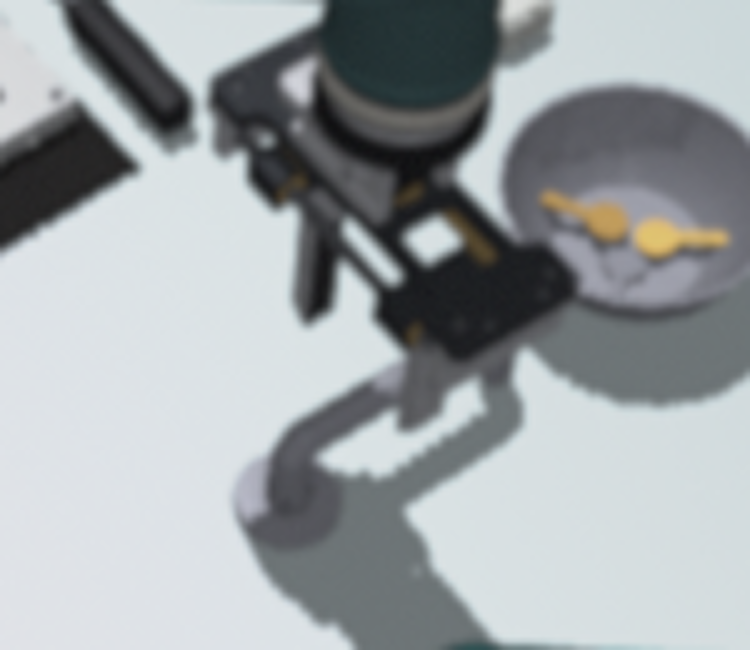

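Call:
step_arm --steps '[{"jaw": 0.7,"tx": 0.002,"ty": 0.0005,"tz": 0.03,"ax": -0.0023,"ay": 0.0032,"az": 0.0017},{"jaw": 0.7,"tx": 0.0025,"ty": 0.0009,"tz": 0.0513,"ax": -0.0023,"ay": 0.0032,"az": 0.0017},{"jaw": 0.7,"tx": 0.0029,"ty": 0.0009,"tz": 0.0513,"ax": -0.0023,"ay": 0.0032,"az": 0.0017},{"jaw": 0.7,"tx": 0.0029,"ty": 0.0009,"tz": 0.0513,"ax": -0.0023,"ay": 0.0032,"az": 0.0017}]'

```text
time: 3.15
tool_pos: [0.5948, -0.1758, 0.0429]
ee_rot: [3.137, 0.027, 0.211]
wrist_force: [-0.3, 0.9, -0.7]
width: 0.066
```

```bash
python3 -c "
from h import *
go([.5916,-.1757,.0375],tool(12,2))"
```

```text
t 3.15 at [ 0.5948 -0.1758  0.0429] [179.71   1.56  12.11] w 0.066 F [-0.28  0.89 -0.7 ] M [-0.026  0.146 -0.06 ]
t [-0.003  -0.0008  0.0055] a [ 0.0051 -0.0077  0.0018]
```

Call:
step_arm --steps '[{"jaw": 0.7,"tx": -0.003,"ty": -0.0008,"tz": 0.0055,"ax": 0.005,"ay": -0.0077,"az": 0.0018},{"jaw": 0.7,"tx": -0.003,"ty": -0.0008,"tz": 0.0055,"ax": 0.005,"ay": -0.0077,"az": 0.0018},{"jaw": 0.7,"tx": -0.003,"ty": -0.0008,"tz": 0.0055,"ax": 0.005,"ay": -0.0077,"az": 0.0018}]'

```text
time: 3.45
tool_pos: [0.5922, -0.1759, 0.0388]
ee_rot: [3.14, 0.033, 0.21]
wrist_force: [1.0, 0.6, -0.9]
width: 0.0659
```

```bash
python3 -c "
from h import *
go([.5916,-.1757,.0375],tool(12,2))"
```

```text
t 3.45 at [ 0.5922 -0.1759  0.0388] [179.93   1.9   12.01] w 0.0659 F [ 1.01  0.64 -0.9 ] M [-0.034  0.158  0.025]
t [-0.0005 -0.0003  0.0013] a [ 0.0012 -0.0017  0.0002]
```

Close the jaws, holding position.

Call:
step_arm --steps '[{"jaw": 0.7,"tx": -0.0005,"ty": -0.0003,"tz": 0.0013,"ax": 0,"ay": -0.0017,"az": 0},{"jaw": 0,"tx": -0.0005,"ty": -0.0003,"tz": 0.0013,"ax": 0,"ay": -0.0017,"az": 0},{"jaw": 0,"tx": -0.0005,"ty": -0.0003,"tz": 0.0013,"ax": 0,"ay": -0.0017,"az": 0},{"jaw": 0,"tx": -0.0005,"ty": -0.0003,"tz": 0.0013,"ax": 0,"ay": -0.0017,"az": 0},{"jaw": 0,"tx": -0.0005,"ty": -0.0003,"tz": 0.0013,"ax": 0,"ay": -0.0017,"az": 0},{"jaw": 0,"tx": -0.0005,"ty": -0.0003,"tz": 0.0013,"ax": 0,"ay": -0.0017,"az": 0},{"jaw": 0,"tx": -0.0005,"ty": -0.0003,"tz": 0.0013,"ax": 0,"ay": -0.0017,"az": 0},{"jaw": 0,"tx": -0.0005,"ty": -0.0003,"tz": 0.0013,"ax": 0,"ay": -0.0017,"az": 0}]'

```text
time: 4.25
tool_pos: [0.5916, -0.1756, 0.0375]
ee_rot: [3.141, 0.035, 0.21]
wrist_force: [-0.3, 1.6, -0.3]
width: 0.018
```

```bash
python3 -c "
from h import *
go([.5916,-.1757,.2],tool(12,0))"
```

```text
t 4.25 at [ 0.5916 -0.1756  0.0375] [179.94   2.01  12.01] w 0.018 F [-0.34  1.59 -0.29] M [0.009 0.13  0.005]
t [-0.0057  0.0002 -0.1624] a [0.001  0.035  0.0002]
```

Call:
step_arm --steps '[{"jaw": 0,"tx": 0,"ty": 0,"tz": -0.01,"ax": 0,"ay": 0,"az": 0},{"jaw": 0,"tx": -0.001,"ty": 0,"tz": -0.03,"ax": 0,"ay": 0,"az": 0},{"jaw": 0,"tx": -0.002,"ty": 0,"tz": -0.055,"ax": 0,"ay": 0.01,"az": 0},{"jaw": 0,"tx": -0.003,"ty": 0,"tz": -0.085,"ax": 0,"ay": 0.02,"az": 0},{"jaw": 0,"tx": -0.004,"ty": 0,"tz": -0.11,"ax": 0,"ay": 0.035,"az": 0},{"jaw": 0,"tx": -0.005,"ty": 0,"tz": -0.125,"ax": 0,"ay": 0.035,"az": 0},{"jaw": 0,"tx": -0.005,"ty": 0,"tz": -0.13,"ax": 0,"ay": 0.035,"az": 0},{"jaw": 0,"tx": -0.005,"ty": 0,"tz": -0.13,"ax": 0,"ay": 0.035,"az": 0}]'

```text
time: 5.05
tool_pos: [0.5912, -0.1755, 0.1675]
ee_rot: [3.141, 0.0, 0.21]
wrist_force: [-0.3, -0.4, -4.4]
width: 0.0183
```

```bash
cat > c.py <<'E'
from h import *
import sys
Ms={}; tag=sys.argv[1]
o=get_obs(); T=R.from_euler('xyz',o["ee_rot"]); gp=o["tool_pos"]-T.apply([0,0,.011])
for n in("top","side"):
    p,d=snapshot(n); cv2.imwrite(f"pics/{tag}_{n}.png",p[...,::-1]); np.savez(f"{tag}_{n}.npz",p=p,d=d); C=cloud(n,d)
    L=silhouettes(n,"lever_balance"); g=proj(n,gp)[0]
    for r in L:
        b=np.array(r["rect"]); c=(b[:2]+b[2:])/2; print(n,round(r["confidence"],2),b.round(),r["pixels"].sum(),"grasp px",g.round())
        if np.hypot(*(c-g))<45 and n not in Ms: Ms[n]=r["pixels"]
    if n in Ms:
        X=C[Ms[n]&(d>0)]; X=(X-gp)@T.as_matrix()*[1,-1,-1]
        B=X[(X[:,2]>-.004)&(X[:,2]<.015)&(abs(X[:,1])<.012)]
        print(" bar pts in grasp frame: x",np.percentile(B[:,0],[1,99]).round(4),"slopes y,z per x",np.polyfit(B[:,0],B[:,1],1).round(4),np.polyfit(B[:,0],B[:,2],1).round(4),len(B))
np.savez(tag+"_m.npz",**Ms)
E
python3 c.py l1; python3 -c "
from h import *
go([.525,.183,.168],tool(14.1,0))"
```

```text
top 0.61 [386. 195. 409. 261.] 306 grasp px [397. 231.]
top 0.51 [259. 310. 286. 326.] 280 grasp px [397. 231.]
top 0.44 [432. 243. 429. 245.] 11 grasp px [397. 231.]
 bar pts in grasp frame: x [-0.0499  0.086 ] slopes y,z per x [0.0309 0.0007] [0.0035 0.0053] 93
side 0.64 [338. 275. 365. 309.] 595 grasp px [365. 278.]
side 0.57 [364. 359. 443. 386.] 927 grasp px [365. 278.]
 bar pts in grasp frame: x [-0.0506 -0.0041] slopes y,z per x [ 0.0085 -0.0024] [0.1248 0.0083] 172
t 5.25 at [ 0.5903 -0.1752  0.1653] [-179.93    0.19   12.02] w 0.0185 F [ 0.    0.81 -4.73] M [-0.031  0.154  0.011]
t [ 0.0107 -0.364  -0.0023] a [-0.0013  0.0033 -0.0364]
```

View pics/l1_side.png

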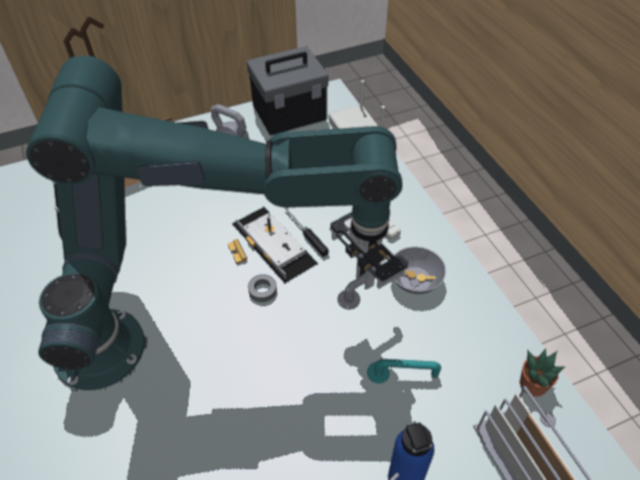

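Call:
step_arm --steps '[{"jaw": 0,"tx": 0,"ty": -0.02,"tz": -0.002,"ax": 0,"ay": 0.003,"az": -0.005},{"jaw": 0,"tx": 0.002,"ty": -0.055,"tz": -0.002,"ax": 0,"ay": 0.003,"az": -0.01},{"jaw": 0,"tx": 0.004,"ty": -0.1,"tz": -0.002,"ax": 0,"ay": 0.003,"az": -0.015},{"jaw": 0,"tx": 0.006,"ty": -0.145,"tz": -0.002,"ax": 0,"ay": 0.003,"az": -0.02},{"jaw": 0,"tx": 0.008,"ty": -0.19,"tz": -0.002,"ax": 0,"ay": 0.003,"az": -0.025},{"jaw": 0,"tx": 0.01,"ty": -0.235,"tz": -0.002,"ax": 0,"ay": 0.003,"az": -0.03},{"jaw": 0,"tx": 0.01,"ty": -0.27,"tz": -0.002,"ax": 0,"ay": 0.003,"az": -0.036},{"jaw": 0,"tx": 0.01,"ty": -0.3,"tz": -0.002,"ax": 0,"ay": 0.003,"az": -0.036}]'

```text
time: 6.05
tool_pos: [0.5359, 0.1232, 0.1669]
ee_rot: [-3.139, 0.002, 0.248]
wrist_force: [0.4, -0.8, -4.8]
width: 0.0183
```

```bash
python3 -c "
from h import *
go([.5243,.1833,.16],tool(14.1,0))"
```

```text
t 6.05 at [0.5359 0.1232 0.1669] [-1.7986e+02  1.1000e-01  1.4210e+01] w 0.0183 F [ 0.38 -0.8  -4.84] M [ 0.014  0.095 -0.007]
t [ 0.0036 -0.0611  0.007 ] a [-0.0025  0.0019  0.002 ]
```

Call:
step_arm --steps '[{"jaw": 0,"tx": 0.001,"ty": -0.03,"tz": 0,"ax": -0.0025,"ay": 0.002,"az": 0.002},{"jaw": 0,"tx": 0.0036,"ty": -0.05,"tz": 0.003,"ax": -0.0025,"ay": 0.002,"az": 0.002},{"jaw": 0,"tx": 0.0036,"ty": -0.061,"tz": 0.007,"ax": -0.0025,"ay": 0.002,"az": 0.002},{"jaw": 0,"tx": 0.0036,"ty": -0.061,"tz": 0.007,"ax": -0.0025,"ay": 0.002,"az": 0.002},{"jaw": 0,"tx": 0.0036,"ty": -0.061,"tz": 0.007,"ax": -0.0025,"ay": 0.002,"az": 0.002}]'

```text
time: 6.55
tool_pos: [0.524, 0.1827, 0.1594]
ee_rot: [3.141, 0.001, 0.246]
wrist_force: [0.2, -0.3, -4.4]
width: 0.0181
```

```bash
python3 c.py l2
cat > e.py <<'E'
from h import *
import sys
tag=sys.argv[1]; Ms=np.load(tag+"_m.npz")
o=get_obs(); T=R.from_euler('xyz',o["ee_rot"]); gp=o["tool_pos"]-T.apply([0,0,.011])
Rl=T*R.from_euler('x',np.pi)
# fit socket offset/pitch/yaw using only visible part: score inside region left of gripper (lever frame x<.02)
def f(v,ns):
    Rm=(Rl*R.from_euler('xyz',[0,v[2],v[3]])); so=gp+Rl.apply([v[0],v[1],0])+Rm.apply([-.041,0,-.05])
    s=0
    for n in ns:
        r=render(n,Rm.as_matrix(),so); m=Ms[n].astype(np.float32)*W[n]; r=r*W[n]; s-=np.minimum(r,m).sum()/np.maximum(r,m).sum()
    return s
W={}
for n in Ms.files:   # weight: exclude pixels nearer to grasp than ~22 mm and what the gripper hides (depth nearer than lever)
    d=np.load(f"{tag}_{n}.npz")["d"]; C=(cloud(n,d)-gp)@Rl.as_matrix()
    hide=(d>0)&(C[...,2]>.02); hide=cv2.dilate(hide.astype(np.uint8),np.ones((5,5)))
    fing=(abs(C[...,0])<.014)&(abs(C[...,1])<.07)&(C[...,2]>-.03); hide|=cv2.dilate(fing.astype(np.uint8),np.ones((3,3)))
    W[n]=(1-hide).astype(np.float32)
for ns in [[n] for n in Ms.files]+[list(Ms.files)]:
    s=minimize(f,np.zeros(4),args=(ns,),method="Nelder-Mead",options=dict(initial_simplex=np.r_[np.zeros((1,4)),np.diag([.004,.004,.04,.04])],xatol=1e-4,fatol=1e-5))
    v=s.x; Rm=Rl*R.from_euler('xyz',[0,v[2],v[3]]); so=gp+Rl.apply([v[0],v[1],0])+Rm.apply([-.041,0,-.05])
    print(ns,"score %.3f (nominal %.3f)"%(s.fun,f(np.zeros(4),ns)),"dx,dy",v[:2].round(4),"pitch,yaw deg",np.degrees(v[2:]).round(2),"socket",so.round(4),"world pitch/yaw",np.degrees(Rm.as_euler('xyz')).round(2))
E
python3 e.py l2; python3 -c "
from h import *
go([.5243,.1833,.124],tool(14.1,0))
a=cv2.imread('pics/l2_side.png')[160:260,230:350]; cv2.imwrite('pics/l2c.png',cv2.resize(a,None,fx=6,fy=6,interpolation=cv2.INTER_CUBIC))"
```

```text
top 0.69 [430. 200. 461. 253.] 639 grasp px [248. 261.]
side 0.78 [365. 356. 443. 384.] 975 grasp px [279. 183.]
side 0.77 [260. 172. 309. 210.] 471 grasp px [279. 183.]
 bar pts in grasp frame: x [-0.0506  0.0833] slopes y,z per x [-0.0235 -0.0064] [0.0021 0.0059] 117
['side'] score -0.912 (nominal -0.888) dx,dy [0.     0.0011] pitch,yaw deg [0.33 0.97] socket [0.4846 0.1726 0.1214] world pitch/yaw [-0.02  0.31 14.97]
['side'] score -0.912 (nominal -0.888) dx,dy [0.     0.0011] pitch,yaw deg [0.33 0.97] socket [0.4846 0.1726 0.1214] world pitch/yaw [-0.02  0.31 14.97]
t 6.75 at [0.5248 0.1822 0.1602] [ 1.7998e+02 -2.0000e-02  1.4000e+01] w 0.018 F [ 0.87 -0.92 -3.73] M [-0.025  0.116  0.023]
t [-0.0002 -0.0012  0.0362] a [ 0.0003 -0.0004 -0.0017]
```

View pics/l2c.png

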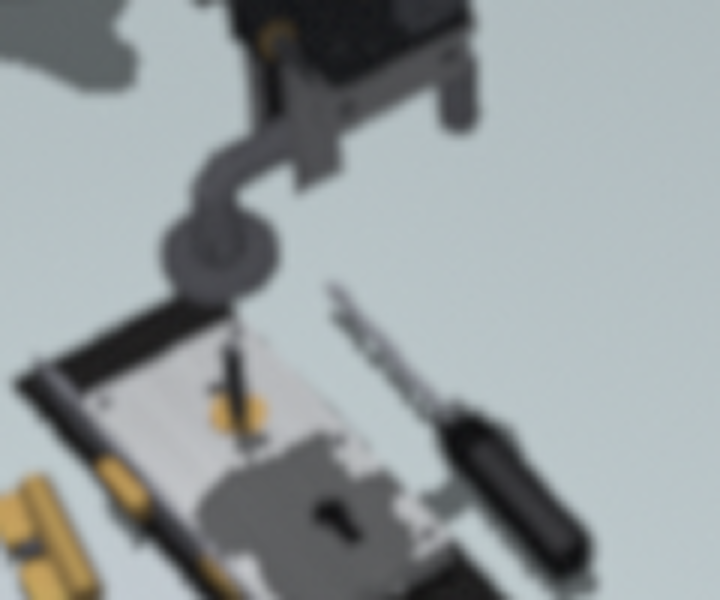

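Call:
step_arm --steps '[{"jaw": 0,"tx": -0.0002,"ty": -0.001,"tz": 0.012,"ax": 0,"ay": 0,"az": -0.0017},{"jaw": 0,"tx": -0.0002,"ty": -0.001,"tz": 0.025,"ax": 0,"ay": 0,"az": -0.0017},{"jaw": 0,"tx": -0.0002,"ty": -0.001,"tz": 0.033,"ax": 0,"ay": 0,"az": -0.0017},{"jaw": 0,"tx": -0.0002,"ty": -0.001,"tz": 0.036,"ax": 0,"ay": 0,"az": -0.0017},{"jaw": 0,"tx": -0.0002,"ty": -0.001,"tz": 0.036,"ax": 0,"ay": 0,"az": -0.0017},{"jaw": 0,"tx": -0.0002,"ty": -0.001,"tz": 0.036,"ax": 0,"ay": 0,"az": -0.0017}]'

```text
time: 7.35
tool_pos: [0.5245, 0.1832, 0.1244]
ee_rot: [3.141, -0.001, 0.246]
wrist_force: [0.2, 0.7, -4.1]
width: 0.0181
```

```bash
python3 c.py l3;python3 e.py l3; python3 -c "
from h import *
go([.5243,.1833,.124],tool(14.1,0))
for i in range(4): snapshot('side'); o=get_obs(); print(o['tool_pos'].round(4),np.degrees(o['ee_rot']).round(2))
a=cv2.imread('pics/l3_side.png')[160:260,230:350]; cv2.imwrite('pics/l3c.png',cv2.resize(a,None,fx=6,fy=6,interpolation=cv2.INTER_CUBIC))
print((proj('side',[[.4845,.1733,.065],[.4845,.1733,.085],[.4845,.1733,.021]])-[230,160])*6)"
```

```text
top 0.73 [429. 200. 463. 254.] 590 grasp px [249. 262.]
top 0.51 [279. 237. 308. 249.] 224 grasp px [249. 262.]
top 0.43 [247. 270. 252. 289.] 98 grasp px [249. 262.]
 bar pts in grasp frame: x [-0.0481 -0.0274] slopes y,z per x [0.0471 0.0051] [0.435  0.0215] 24
side 0.65 [260. 184. 306. 220.] 390 grasp px [280. 192.]
side 0.64 [362. 359. 442. 385.] 958 grasp px [280. 192.]
 bar pts in grasp frame: x [-0.0515 -0.0116] slopes y,z per x [-0.0254 -0.0051] [0.1939 0.0119] 97
['top'] score -0.945 (nominal -0.874) dx,dy [-0.0006  0.0007] pitch,yaw deg [-0.37  3.03] socket [0.4852 0.1719 0.0855] world pitch/yaw [-0.03 -0.47 17.13]
['side'] score -0.869 (nominal -0.824) dx,dy [0.0017 0.0027] pitch,yaw deg [0.84 3.54] socket [0.4859 0.1737 0.0864] world pitch/yaw [-0.03  0.75 17.64]
['top', 'side'] score -1.794 (nominal -1.699) dx,dy [-0.0005  0.001 ] pitch,yaw deg [-0.81  3.14] socket [0.4855 0.1722 0.0852] world pitch/yaw [-0.03 -0.9  17.25]
t 7.55 at [0.5247 0.1833 0.1248] [ 1.7998e+02 -9.0000e-02  1.4110e+01] w 0.0182 F [ 0.26 -0.78 -4.68] M [0.004 0.141 0.033]
t [-0.0004 -0.0001  0.0008] a [ 0.0004 -0.0017  0.0001]
[0.5246 0.1832 0.1248] [ 1.7998e+02 -8.0000e-02  1.4100e+01]
[0.5246 0.1832 0.1247] [ 1.7998e+02 -7.0000e-02  1.4100e+01]
[0.5245 0.1832 0.1245] [ 1.7998e+02 -6.0000e-02  1.4100e+01]
[0.5244 0.1831 0.1244] [ 1.7998e+02 -5.0000e-02  1.4100e+01]
[[229.91783683 348.02829873]
 [226.48064283 316.92298219]
 [237.24774886 414.36125332]]
```

View pics/l3c.png

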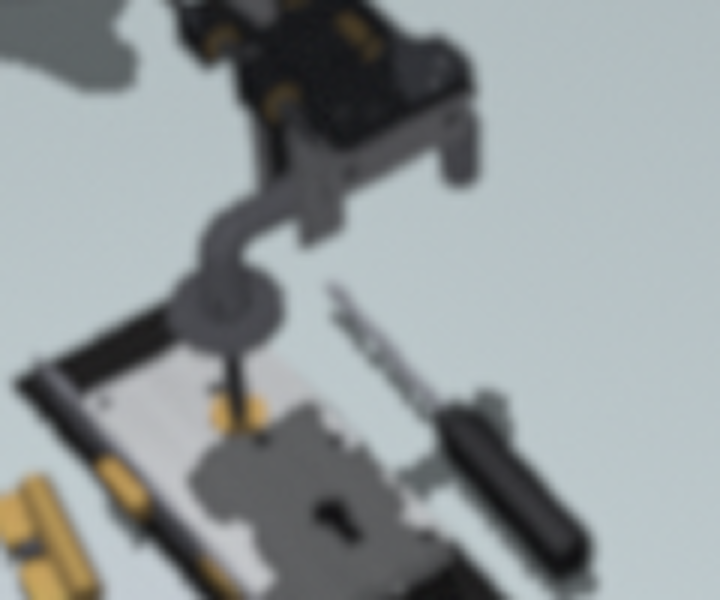

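Run:
```python
from h import *
o=get_obs(); T=R.from_euler('xyz',o["ee_rot"]); gp=o["tool_pos"]-T.apply([0,0,.011]); Rl=T*R.from_euler('x',np.pi)
a=cv2.imread('pics/l3_side.png')
for n in("top","side"):
    d=np.load(f"l3_{n}.npz")["d"]; C=(cloud(n,d)-gp)@Rl.as_matrix()
    m=(d>0)&(C[...,0]>.06)&(C[...,0]<.11)&(abs(C[...,1])<.03)&(C[...,2]>-.06)&(C[...,2]<.014); v,u=np.nonzero(m)
    X=C[m]; print(n,len(X),"px",u.min() if len(u) else 0,u.max() if len(u) else 0,"mean",X.mean(0).round(4),"y 5/50/95",np.percentile(X[:,1],[5,50,95]).round(4),"x",np.percentile(X[:,0],[5,95]).round(4))
for dy,col in((0,(0,255,0)),(3,(0,0,255))):
    Rm=Rl*R.from_euler('z',dy,degrees=True); so=gp+Rm.apply([-.041,0,-.05])
    r=cv2.resize(render("side",Rm.as_matrix(),so)[160:260,230:350],None,fx=6,fy=6)
    c,_=cv2.findContours((r>.5).astype(np.uint8),cv2.RETR_EXTERNAL,cv2.CHAIN_APPROX_NONE)
    if dy==0: big=cv2.resize(a[160:260,230:350],None,fx=6,fy=6,interpolation=cv2.INTER_CUBIC)
    cv2.drawContours(big,c,-1,col,1)
cv2.imwrite("pics/ov.png",big)
```

```text
top 8 px 239 242 mean [ 0.0891 -0.0003  0.0008] y 5/50/95 [-0.0043 -0.0006  0.0038] x [0.0865 0.0912]
side 65 px 303 309 mean [ 0.0801 -0.0065 -0.0203] y 5/50/95 [-0.0121 -0.0071  0.0008] x [0.0738 0.0891]
```

View pics/ov.png

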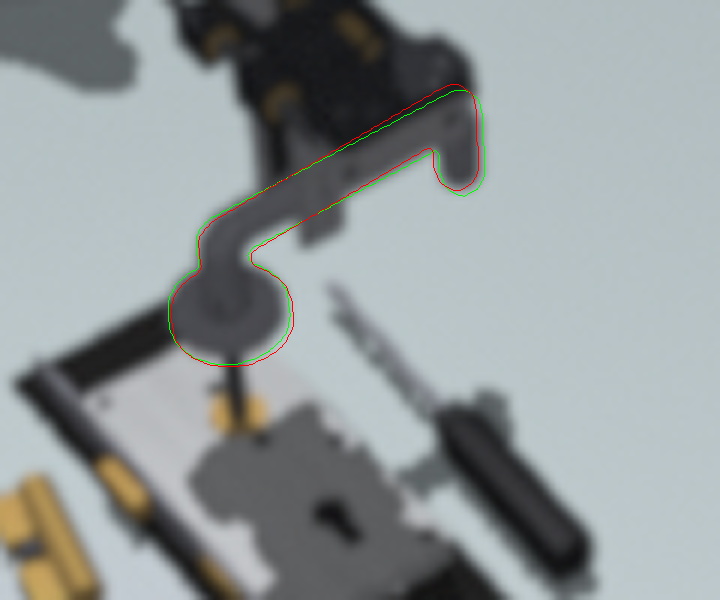

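```bash
cat > f.py <<'E'
from h import *
o=get_obs(); T=R.from_euler('xyz',o["ee_rot"]); gp=o["tool_pos"]-T.apply([0,0,.011]); Rl=T*R.from_euler('x',np.pi)
p,d=snapshot("side"); g=cv2.cvtColor(p,cv2.COLOR_RGB2GRAY).astype(np.float32)
dk=np.clip((178-g)/(178-75),0,1)
W=np.zeros((480,640),np.float32)
# crop polygons (x6, offset 230,160): rose right/bottom + neck ; bent end underside and right
for q in([[255,240],[310,240],[310,370],[262,372],[262,352],[240,300]],[[180,205],[232,205],[232,262],[180,262]],[[345,195],[430,150],[500,60],[500,215],[420,215]],[[240,368],[242,345],[275,345],[275,368]]):
    cv2.fillPoly(W,[np.round(np.array(q)/6+[230,160]).astype(np.int32)],1)
def f(v):
    Rm=Rl*R.from_euler('z',v[2]); so=gp+Rl.apply([v[0],v[1],0])+Rm.apply([-.041,0,-.05])
    r=cv2.GaussianBlur(render("side",Rm.as_matrix(),so),(0,0),v[3] if len(v)>3 else .9); return (W*(r-dk)**2).sum()
for b in(.7,1.,1.3):
    s=minimize(lambda v:f(np.r_[v,b]),np.zeros(3),method="Nelder-Mead",options=dict(initial_simplex=np.r_[np.zeros((1,3)),np.diag([.003,.003,.04])],xatol=1e-5,fatol=1e-5))
    v=s.x; Rm=Rl*R.from_euler('z',v[2]); so=gp+Rl.apply([v[0],v[1],0])+Rm.apply([-.041,0,-.05])
    print(b,"cost",f(np.r_[0,0,0,b]),s.fun,v[:2].round(4),np.degrees(v[2]).round(2),"socket",so.round(4))
# spindle in image 0, same camera: prism hull vs darkness
g0=cv2.cvtColor(np.load("side0.npz")["p"],cv2.COLOR_RGB2GRAY).astype(np.float32); dk0=np.clip((176-g0)/(176-45),0,1)
W0=np.zeros_like(W); W0[215:223,266:272]=1; Rz=R.from_euler('z',14.1,degrees=True)
def fs(v):
    P=Rz.apply([[a,b,z] for a in(-.004,.004) for b in(-.004,.004) for z in(.021,.065)])+[v[0],v[1],0]
    im=np.zeros((480*S,640*S),np.uint8); h=cv2.convexHull(((proj("side",P)+.5)*S-.5).astype(np.float32)); cv2.fillConvexPoly(im,np.round(h*16).astype(np.int32),1,shift=4)
    return (W0*(cv2.GaussianBlur(cv2.resize(im.astype(np.float32),(640,480),interpolation=cv2.INTER_AREA),(0,0),.8)-dk0)**2).sum()
s=minimize(fs,[.4845,.1733],method="Nelder-Mead",options=dict(initial_simplex=[[.4845,.1733],[.488,.1733],[.4845,.177]],xatol=1e-5)); print("spindle side fit",s.x.round(4),fs([.4845,.1733]),s.fun)
E
python3 f.py
```

```text
0.7 cost 23.341501 14.665018081665039 [-0.0008  0.002 ] 0.6 socket [0.4835 0.1744 0.0854]
1.0 cost 21.204374 13.080501556396484 [-0.0008  0.0018] 0.56 socket [0.4836 0.1743 0.0854]
1.3 cost 20.933205 13.481151580810547 [-0.0008  0.002 ] 0.57 socket [0.4836 0.1745 0.0854]
spindle side fit [0.4837 0.1725] 1.6553545 1.3770078420639038
```

```bash
python3 -c "
from h import *
go([.5243,.1833,.124],tool(14.1,0)); print(close_job())"
```

```text
t 7.8 at [0.5244 0.1831 0.1244] [ 1.7998e+02 -4.0000e-02  1.4100e+01] w 0.0181 F [ 0.15  0.43 -4.18] M [-0.01   0.161 -0.038]
t [-0.     -0.0002  0.0004] a [ 0.0003 -0.0007 -0.    ]
the job is handed in; nothing more can be done
None
```

The job is handed in at 7.8 s, with the arm still holding the grey steel lever over the spindle. I gripped it by the bar at the measured balance point, levelled out its 2° lean, and carried it over the lock with the grip pointing away from the faceplate.

What the last checks showed:
- **Position:** from the arm's pose, the socket is at about (0.4847, 0.173) m. I measured the spindle at (0.4845, 0.1733) m.
- **Clearance:** the socket mouth is at about 85 mm, so roughly 20 mm above the spindle's end.
- **Alignment:** the tool is level to within 0.1°, and its yaw is 14.1° against a measured 14.1° for the lock.
- **Hold:** the wrist carries about 4.2 N, which matches the lever's weight, and the jaws are at 18 mm on the 19 mm bar.

Some of the camera checks disagreed:
- **Centring:** the side-camera fit put the socket about 2 mm too far towards +y, and the top-camera fit about 1.5 mm towards -y. These cancel out and are about the size of the calibration error, so I made no correction.
- **Yaw:** silhouette fits of the half-hidden lever read about 3° more yaw. A fit to the side picture itself gave only +0.6°, so I kept the measured lock angle.
- **Lock and other items:** I saw no contact in the pictures, but I did not measure whether the lock or the other items had moved.

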